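# Run a sample tube on the touch vortex mixer

### The arm

A 6-joint arm with a two-finger parallel gripper is mounted at the origin on the work surface. World frame = base frame: x ahead of the robot, y to its left, z up, the work surface at z = 0. Lengths are in mm, angles in rad, forces in N, time in s.
With the tool pointing down it reaches from about 350 to 800 mm from the base axis. Payload 7.3 kg.
Tool frame: the origin (TCP) lies on the centre line of the jaws, within the pads' length; the fingertips stand 11 mm ahead of it and the grasp point (between the pads) lies 8 mm behind it; z points along the fingers, x is the direction in which the jaws open and shut, and the axes are right-handed (so a half turn about z gives the same grasp; the last joint's range is limited). The gripper opens to 85 mm and grips with 20 to 120 N. Pads are 22 mm wide; open, the fingers measure 114 mm over their backs; the gripper's body (76 mm by 85 mm) begins 54 mm behind the grasp point. The pads swing forward as they close: fully open they stand 13 mm farther back than shut.
Start: joints at [1.093, 0.342, 1.524, -0, 1.275, -0.146], TCP at [171.002, 496.389, 242.322] pointing down, gripper open.
Joint ranges: [-2.53, 2.53], [-0.77, 2.02], [0.04, 2.7], [-1, 4.14], [0.28, 2.66], [-3.11, 3.11]. Speed limits (rad/s): [2.57, 2.57, 3.14, 3.14, 3.14, 3.14].

### API

Orientations are given as a unit quaternion [w, x, y, z].
In Python, from plant import readout, vision, robot gives the robot as it stands. The module is installed in compiled form; this text tells all that it offers.
- The arm moves only by the shell command python3 -m inch 'ROWS' [FORCE]. ROWS is JSON, a list of rows, each a list of 7 numbers: the turn, a rotation vector about the tool's x, y, z in degrees, then the shift along the tool's x, y, z in mm, then the finger opening in mm, from 0 to 85.4. In form: [[ax, ay, az, dx, dy, dz, gripper], ...]. A call has 1 to 8 rows; each row shifts and turns the commanded pose from where the row before left it, along the tool's axes as they then stand; what a row does not reach is not made up. A row lasts 1/12 s, in which the tool goes at most 41.7 mm and 7.16 degrees, less where a joint would pass 70% of its speed; a pose out of reach is approached as far as the arm can. A call is refused whole if a number of a shift passes 41.7 or a number of a turn 7.16, either way. A call with a gripper value outside its range is refused whole. The fingers move at their own pace and stop on an object; FORCE is the grip in N (left out, the last holds). Time passes only in rows, so rows that do not move let the fingers close. It gives the time, the measured TCP pose, the force and the opening at its end, in the units of the state.
- readout.get_state(): the state, without advancing time (a new reading comes with each control period).
- vision.snapshot(name): name is "scene" or "top" or "wrist"; returns a dict with "image" (384x512x3 uint8, blue, green, red), "fx", "fy", "cx", "cy" (pixels), "k1" (the pictures are not rectified: a ray, as slopes to the right and down, at radius r is drawn at 1 + k1 r^2 times it, then the intrinsics apply), "world_from_camera" (4x4, takes a point from camera to world coordinates). Camera axes: x right, y down, z forward; pixel columns grow to the right and rows downward; lengths in mm; the calibration is good to about 2 mm. A picture is of the moment at which its call begins. There is no depth.
- robot.hand_in(): hands the job in, once; it reports no verdict.
The state is a dict: "time_s": time; "q": joint angles; "dq": joint speeds; "effort": joint torques, N m; "tcp_pos": TCP position; "tool_rot": TCP orientation; "force": force on the tool from outside, world axes, zero at the start; "moment": the same for the moment, N m; "width": opening from 0.0 (shut) to 1.0 (fully open).
Only numpy, scipy, OpenCV 4.12 (cv2) and the standard library are available. Lean on these libraries where they do the work, as an engineer would, in place of code of your own. Each camera call takes 0.05 s, during which the arm holds its last target.

### The job

Take the tall capped tube out of the grid rack, set its pointed end in the rubber cup on top of the vortex mixer and, with the tube upright, press it straight down until the sprung cup is fully down on its stop. Finish while still gripping the tube and holding the cup down there, pressing firmly enough to keep it on the stop without leaning hard on it. Leave the two short tubes, the tip box and the beaker where they are, and keep the gripper itself off the mixer.

Things in the scene. Friction and masses are not known exactly. Their poses are not given: they have to be found in the camera images.
- tall_tube: the tube to mix, the only tall one: loose, conical, 118 mm long, 40 to 80 g, upright in the rack. Origin at its pointed end, z up to the cap. Foot 10 mm across, cone to 29 mm at 16 mm up, straight wall 29 mm across from 16 to 104 mm, dark ribbed cap 34 mm across from 104 to 118 mm. In the rack its origin is 6 mm above the bench, so the wall is bare from the rack's top (56 mm) to the cap (110 mm)
- short_tube_a: bystander in the rack: the same kind of tube, but 84 mm long (cap from 70 to 84 mm up, its top 90 mm above the bench). Origin at its pointed end, z up
- short_tube_b: bystander in the rack: second short tube, same as short_tube_a
- rack: white grid tube rack, fixed, 88 (its x) by 208 (its y) by 56 mm high. Origin at the centre of its underside. 2 rows (x -20, +20 mm) of 5 square openings (y -80, -40, 0, 40, 80 mm), 32 mm wide; tubes stand on its floor, 6 mm up, at (-20, -80), (20, 0) and (-20, 80) mm; which tube is where varies. Rack and mixer may swap sides (left, right)
- mixer: grey touch-operated vortex mixer, too heavy to shift, 160 mm (its x) by 130 mm (its y), housing top 119 mm above the bench, sloped panel with dial and rocker on its -x side. Origin at the centre of its underside. A black rubber bellows and cup head stand on top at x +24 mm, y 0. Nothing shakes here: the cup only moves straight down and up
- cup_floor (a point): centre of the cup's inner floor, where the tube's end rests; moves with the cup. 136 mm above the bench with the cup up. The floor is flat and 28 mm across, the flared wall opens to 42 mm across inside at the rim, 20 mm above the floor; outside 52 mm across
- cup (a joint): how far the sprung cup is pressed down, m: 0 up, 0.006 down on its hard stop. It needs about 3 N to start moving, rising evenly to about 9 N at the stop; it springs back up when let go
- beaker: bystander: glass beaker with used pipette tips, 80 mm across the rim, 95 mm tall, loose. Origin at the centre of its underside
- tip_box: bystander: open pipette tip box full of tips, 80 by 118 mm, 46 mm tall, loose. Origin at the centre of its underside

How it is judged (in metres and radians):
On the way, in this order (a step that is already met when the one before it is completed fails the run):
1. the tall tube is lifted clear out of the rack in the gripper (z of tall_tube in the frame of rack above 0.06 m and contact force between the fingers and tall_tube above 1 N), for 0.1 s.
2. the tube stands in the cup and has pressed it down on its stop (distance between tall_tube and cup_floor below 0.013 m and value of joint cup above 0.0053 m), for 0.3 s.
At the end, for the whole second after the job is handed in: Still gripped and upright (10 deg), the tall tube's end is on the cup floor (12 mm sideways, 5 mm up) and holds the cup at least 5.3 of 6 mm down with 6 to 35 N, at rest; gripper and arm off the mixer; short tubes within 12 mm, tip box and beaker within 20 mm of their starts (value of joint cup above 0.0053 m and horizontal distance between tall_tube and cup_floor below 0.012 m and z of tall_tube in the frame of cup_floor below 0.005 m and angle between tall_tube's own z axis and vertical below 0.17 rad and contact force between tall_tube and mixer between 6 and 35 N and contact force between the fingers and tall_tube above 2 N and contact force between each of the arm, the fingers and mixer below 0.5 N and linear speed of tall_tube below 0.02 m/s and distance of each of short_tube_a, short_tube_b from where it was at the start of the episode below 0.012 m and distance of each of beaker, tip_box from where it was at the start of the episode below 0.02 m); the arm keeps its last pose, push and grip.
It fails at once if a short tube, the tip box or the beaker is moved (distance of any of short_tube_a, short_tube_b from where it was at the start of the episode above 0.015 m or distance of any of beaker, tip_box from where it was at the start of the episode above 0.03 m).
It fails at once if the gripper or arm pushes on the mixer (contact force between any of the fingers, the arm and mixer above 5 N).
It also fails if it takes over 54 s, if anything falls off the work surface, if the arm or the gripper's body presses on something with over 40 N, if the wrist force passes 120 N, or if a joint passes its speed limit or range.

## Working session

There is one attempt and no reset: what is moved stays moved. The work goes in short steps, Python scripts to look and compute and a shell command to move; the robot and the scene stay as the last step left them, time stands still between calls to the robot, and variables do not carry over. Pictures are saved under pics/ and viewed, and the job is handed in when it is done.

```bash
mkdir -p pics
cat > h.py <<'E'
import cv2, numpy as np
from plant import readout, vision, robot
def snap(n,f):
    s=vision.snapshot(n); cv2.imwrite('pics/'+f+'.png',s['image']); 
    import pickle; pickle.dump(s,open('pics/'+f+'.pkl','wb')); return s
def load(f):
    import pickle; return pickle.load(open('pics/'+f+'.pkl','rb'))
def ray(s,u,v):
    xd=(u-s['cx'])/s['fx'];yd=(v-s['cy'])/s['fy'];x,y=xd,yd
    for _ in range(30):
        k=1+s['k1']*(x*x+y*y);x,y=xd/k,yd/k
    T=np.array(s['world_from_camera']);return T[:3,3],T[:3,:3]@np.array([x,y,1])
def atz(s,u,v,z):
    o,d=ray(s,u,v);return o+d*(z-o[2])/d[2]
def proj(s,p):
    T=np.array(s['world_from_camera']);c=T[:3,:3].T@(np.array(p,float)-T[:3,3]);x,y=c[0]/c[2],c[1]/c[2]
    k=1+s['k1']*(x*x+y*y);return s['fx']*x*k+s['cx'],s['fy']*y*k+s['cy']
E
python3 - <<'E'
from h import *
a=snap('scene','s0');b=snap('top','t0');c=snap('wrist','w0')
for s in(a,b,c):print(np.round(s['world_from_camera'],3).tolist(),s['fx'],s['k1'])
print(readout.get_state())
E
```

```text
[[0.327, 0.806, -0.493, 1051.827], [0.945, -0.273, 0.18, -152.479], [0.01, -0.525, -0.851, 837.009], [0.0, 0.0, 0.0, 1.0]] 360.36691652450503 -0.0751121542973921
[[0.02, -0.984, 0.178, 493.49], [-1.0, -0.021, -0.0, 17.71], [0.004, -0.178, -0.984, 959.399], [0.0, 0.0, 0.0, 1.0]] 396.6115945491627 0.04133091657053418
[[0.325, 0.896, 0.304, 91.617], [0.946, -0.308, -0.106, 523.358], [-0.002, 0.322, -0.947, 374.146], [0.0, 0.0, 0.0, 1.0]] 303.14703764560255 -0.07486610267244516
{'time_s': 0.15, 'q': array([ 1.09301475e+00,  3.42543982e-01,  1.52478309e+00, -1.49841155e-05,
        1.27539779e+00, -1.45992234e-01]), 'dq': array([-0.00121446, -0.00173598, -0.0031338 , -0.00309689,  0.00170028,
        0.00244122]), 'effort': array([ 1.03074512e-03, -4.33909929e+01, -2.46146393e+01, -2.32940620e-04,
        5.66154908e-03,  3.38545260e-05]), 'tcp_pos': array([170.85947194, 496.12155841, 241.8003676 ]), 'tool_rot': array([ 2.64529634e-04,  8.14165445e-01,  5.80632678e-01, -5.00549995e-04]), 'force': array([-0.61440471, -0.43234728, -0.40145732]), 'moment': array([ 0.0291851 , -0.06540311, -0.00863939]), 'width': 0.9957982651064394}
```

```bash
ls pics
```

```text
s0.pkl
s0.png
t0.pkl
t0.png
w0.pkl
w0.png
```

View pics/t0.png

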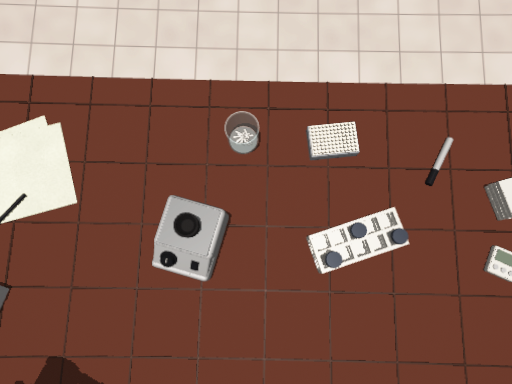

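View pics/s0.png

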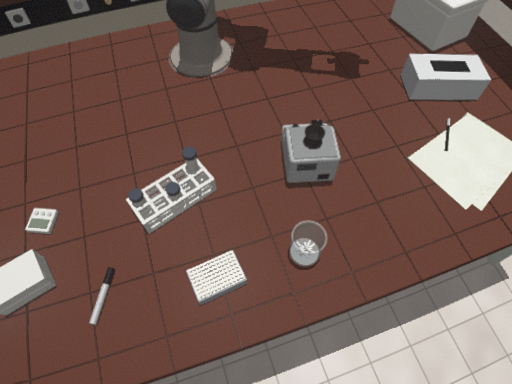

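View pics/w0.png

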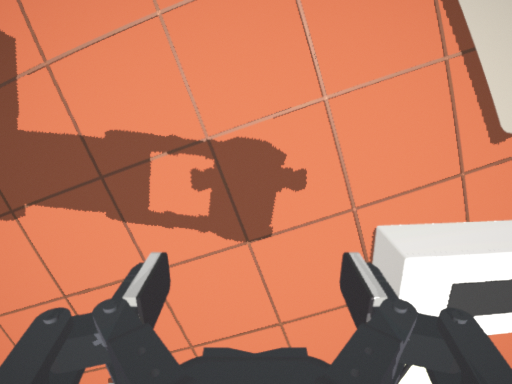

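The scene view shows the rack on the robot's right (y<0). The tall tube is at about (190,155), nearest the robot; in the top view it is at about (333,259). The mixer is on the left, with its cup at (187,224) in the top view. I'll zoom in next.

Run:
```python
from h import *
t=load('t0')['image'];s=load('s0')['image']
a=cv2.resize(t[195:285,295:425],None,fx=6,fy=6,interpolation=cv2.INTER_CUBIC);cv2.imwrite('pics/c1.png',a)
a=cv2.resize(t[185:285,140:240],None,fx=6,fy=6,interpolation=cv2.INTER_CUBIC);cv2.imwrite('pics/c2.png',a)
a=cv2.resize(s[110:240,115:345],None,fx=3.4,fy=3.4,interpolation=cv2.INTER_CUBIC);cv2.imwrite('pics/c3.png',a)
```

```text
(no output)
```

View pics/c1.png

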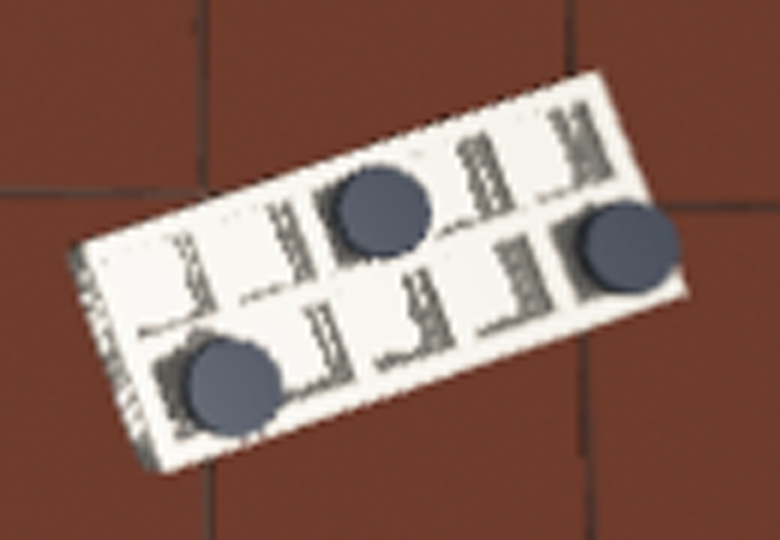

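View pics/c2.png

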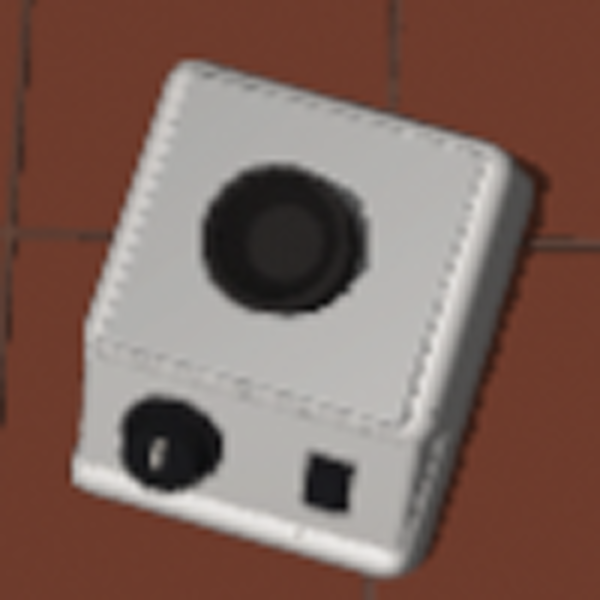

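View pics/c3.png

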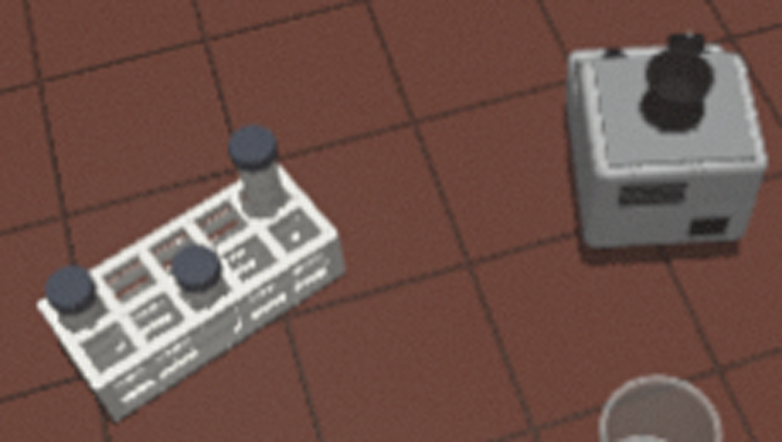

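Run:
```python
from h import *
t=load('t0');s=load('s0')
def C(x,y,ox,oy,f):return ox+(x+.5)/f-.5,oy+(y+.5)/f-.5
R=[atz(t,*C(x,y,295,195,6),56) for x,y in[(78,245),(600,70),(688,293),(165,470)]]
for r in R:print('rack',np.round(r,1))
print([np.linalg.norm(R[i]-R[(i+1)%4]) for i in range(4)])
c=np.mean(R,0);print('c',c)
e=(R[0]-R[1]+R[3]-R[2]);yaw=np.arctan2(e[1],e[0]);print('y axis dir',np.degrees(yaw))
ey=e[:2]/np.linalg.norm(e[:2]);ex=np.array([ey[1],-ey[0]])
for a,b in[(-20,80),(20,0),(-20,-80)]:print('slot',c[:2]+a*ex+b*ey)
print('tall top',atz(t,*C(238,385,295,195,6),124),'scene',atz(s,*C(253,144,115,110,3.4),124))
print('short mid',atz(t,*C(385,210,295,195,6),90));print('short far',atz(t,*C(632,246,295,195,6),90))
print('cup floor',atz(t,*C(287,241,140,185,6),136))
print('cup rim',atz(t,*C(285,238,140,185,6),156), 'scene rim',atz(s,*C(680,79,115,110,3.4),156))
M=[atz(t,*C(x,y,140,185,6),119) for x,y in[(185,68),(503,150),(418,432),(92,345)]]
for m in M:print('mix',np.round(m,1))
print(atz(t,242,135,40),atz(t,333,140,46))
```

```text
rack [551.7 -92.4  56. ]
rack [ 622.6 -291.2   56. ]
rack [ 539.1 -320.3   56. ]
rack [ 469.5 -124.4   56. ]
[np.float64(211.12147826484576), np.float64(88.4929916028702), np.float64(207.95062029807755), np.float64(88.20425781774833)]
c [ 545.69718649 -207.06464271   56.        ]
y axis dir 109.5923477284601
slot [ 500.02908171 -138.40297796]
slot [ 564.53923142 -200.35812775]
slot [ 553.68120141 -289.13933739]
tall top [ 500.48873638 -139.10522791  124.        ] scene [ 498.08702634 -138.11604559  124.        ]
short mid [ 564.63848316 -199.75041927   90.        ]
short far [ 553.71087285 -288.37501721   90.        ]
cup floor [563.38364969 166.31873398 136.        ]
cup rim [562.68147644 163.43506094 156.        ] scene rim [564.1316013 164.3868187 156.       ]
mix [625.7 208.9 119. ]
mix [598.6  94.6 119. ]
mix [499.5 120.4 119. ]
mix [527.3 235.1 119. ]
[790.46481518  63.72418314  40.        ] [ 780.67243638 -154.42806471   46.        ]
```

Measurements agree: the rack comes out at 211/208 × 88 mm, and two views put the tall tube at (499.8,-138.5) and the cup at (563,165). Next I work out the shifts.

```bash
cat > go.py <<'E'
import sys
from h import *
from scipy.spatial.transform import Rotation as Ro
st=readout.get_state();q=st['tool_rot'];R=Ro.from_quat([q[1],q[2],q[3],q[0]]);M=R.as_matrix()
t=np.array([float(a) for a in sys.argv[1:4]])
print('t',round(st['time_s'],2),'tcp',np.round(st['tcp_pos'],1),'F',np.round(st['force'],1),'w',round(st['width']*85.4,1))
print('tool shift',np.round(M.T@(t-st['tcp_pos']),1))
yaw=np.degrees(np.arctan2(M[1,0],M[0,0]));print('yaw',yaw)
if len(sys.argv)>4:
    y=np.radians(float(sys.argv[4]));D=np.array([[np.cos(y),np.sin(y),0],[np.sin(y),-np.cos(y),0],[0,0,-1.]])
    rv=Ro.from_matrix(M.T@D).as_rotvec(degrees=True);print('rotvec',np.round(rv,2))
    print('shift after turn',np.round(D.T@(t-st['tcp_pos']),1))
E
python3 go.py 420 180 250; python3 go.py 499.8 -138.5 200 19.6
```

```text
t 0.15 tcp [170.9 496.1 241.8] F [-0.6 -0.4 -0.4] w 85.0
tool shift [-217.7  338.5   -8. ]
yaw 70.99012630466612
t 0.15 tcp [170.9 496.1 241.8] F [-0.6 -0.4 -0.4] w 85.0
tool shift [-492.8  517.7   42.3]
yaw 70.99012630466612
rotvec [2.000e-02 6.000e-02 5.139e+01]
shift after turn [ 97.  708.2  41.8]
```

```bash
python3 -m inch '[[0,0,0,-10,15,0,85],[0,0,0,-18,28,-1,85],[0,0,0,-18,28,-1,85],[0,0,0,-18,28,-1,85],[0,0,0,-18,28,-1,85],[0,0,0,-18,28,-1,85],[0,0,0,-18,28,-1,85],[0,0,0,-18,28,-1,85]]' 40; python3 -m inch '[[0,0,0,-18,28,-1,85],[0,0,0,-18,28,0,85],[0,0,0,-18,28,0,85],[0,0,0,-18,28,0,85],[0,0,0,-10,15,0,85]]'; python3 go.py 499.8 -138.5 200 19.6
```

```text
time_s: 0.82
tcp_pos: [326.8, 297.6, 249.3]
tool_rot: [-0.0, 0.814, 0.581, -0.0]
force: [1.1, -0.4, -0.4]
width: 0.995
time_s: 1.23
tcp_pos: [421.2, 177.6, 250.2]
tool_rot: [0.0, 0.815, 0.58, -0.0]
force: [-0.1, 0.4, -0.2]
width: 0.998
t 1.23 tcp [421.2 177.6 250.2] F [-0.1  0.4 -0.2] w 85.2
tool shift [-272.9  177.8   50.4]
yaw 70.88035455688149
rotvec [5.000e-02 1.000e-02 5.128e+01]
shift after turn [-32.  324.2  50.2]
```

Turn first (8 rows × 6.41°), then shift.

```bash
python3 -m inch '[[0,0,6.4,0,0,0,85],[0,0,6.4,0,0,0,85],[0,0,6.4,0,0,0,85],[0,0,6.4,0,0,0,85],[0,0,6.4,0,0,0,85],[0,0,6.4,0,0,0,85],[0,0,6.4,0,0,0,85],[0,0,6.4,0,0,0,85]]' ; python3 -m inch '[[0,0,0,-2,15,0,85],[0,0,0,-3,30,0,85],[0,0,0,-3,30,3,85],[0,0,0,-3,30,3,85],[0,0,0,-3,30,3,85],[0,0,0,-3,30,3,85],[0,0,0,-3,30,3,85],[0,0,0,-3,30,3,85]]';  python3 -m inch '[[0,0,0,-3,30,3,85],[0,0,0,-3,30,3,85],[0,0,0,-3,20,3,85],[0,0,0,-2,15,0,85],[0,0,0,0,0,0,85]]'; python3 go.py 499.8 -138.5 200 19.6; python3 -c "
from h import *
snap('wrist','w1')"
```

```text
time_s: 1.9
tcp_pos: [419.4, 180.1, 250.1]
tool_rot: [-0.0, 0.986, 0.169, -0.0]
force: [-0.2, -0.5, -0.2]
width: 0.994
time_s: 2.57
tcp_pos: [474.1, -40.8, 232.0]
tool_rot: [-0.0, 0.985, 0.172, -0.0]
force: [0.0, 0.1, -0.2]
width: 0.996
time_s: 2.98
tcp_pos: [496.2, -134.8, 222.8]
tool_rot: [0.0, 0.985, 0.171, -0.0]
force: [0.4, 0.2, 0.1]
width: 0.997
t 2.98 tcp [ 496.2 -134.8  222.8] F [0.4 0.2 0.1] w 85.2
tool shift [ 2.2  4.7 22.8]
yaw 19.642400142373404
rotvec [0.01 0.03 0.04]
shift after turn [ 2.2  4.7 22.8]
```

View pics/w1.png

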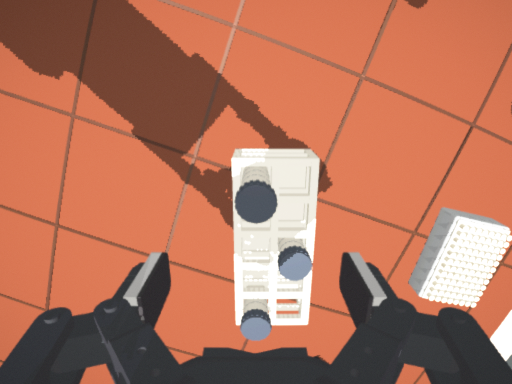

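The wrist view shows the tall tube's dark cap at (257,201), with the rack aligned to the jaws. I'll cross-check that position.

Run:
```python
from h import *
w=load('w1');print(atz(w,257,202,124),atz(w,295,264,90),proj(w,[499.8,-138.5,124]))
a=cv2.resize(w['image'][165:235,215:300],None,fx=8,fy=8,interpolation=cv2.INTER_CUBIC);cv2.imwrite('pics/c4.png',a)
```

```text
[ 497.8845892  -136.70708507  124.        ] [ 561.10838994 -198.32397446   90.        ] (np.float64(258.46476563558923), np.float64(204.68306210160634))
```

View pics/c4.png

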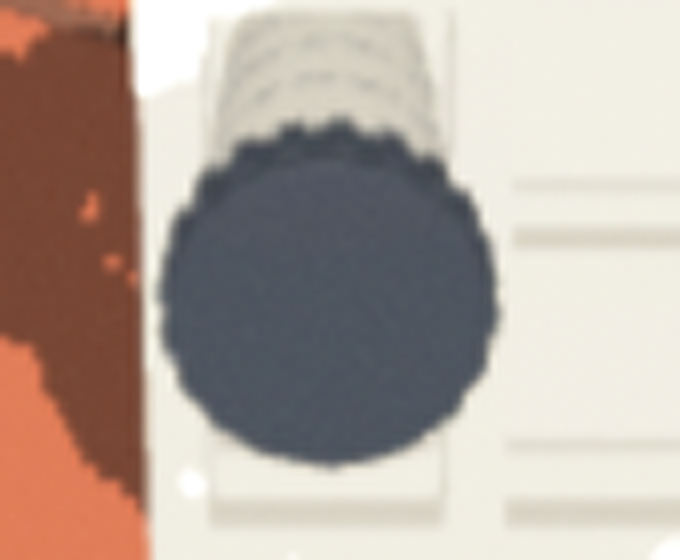

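```bash
python3 -m inch '[[0,0,0,1.5,4,10,85],[0,0,0,0,0,20,85],[0,0,0,0,0,20,85],[0,0,0,0,0,20,85],[0,0,0,0,0,10,85],[0,0,0,0,0,0,85]]'; python3 go.py 499 -138 75 19.6
```

```text
time_s: 3.53
tcp_pos: [497.3, -134.1, 141.0]
tool_rot: [-0.001, 0.985, 0.173, -0.002]
force: [0.4, -0.2, 0.9]
width: 0.997
t 3.53 tcp [ 497.3 -134.1  141. ] F [ 0.4 -0.2  0.9] w 85.1
tool shift [ 0.5  4.5 66. ]
yaw 19.867656522092286
rotvec [-0.2   0.2   0.27]
shift after turn [ 0.3  4.2 66. ]
```

```bash
python3 -m inch '[[0,0,0,0,0,0,85],[0,0,0,0,0,0,85]]'; python3 go.py 499 -138 75 19.6
```

```text
time_s: 3.7
tcp_pos: [499.4, -135.6, 144.3]
tool_rot: [0.0, 0.985, 0.172, 0.001]
force: [-0.8, -0.5, 0.2]
width: 0.997
t 3.7 tcp [ 499.4 -135.6  144.3] F [-0.8 -0.5  0.2] w 85.2
tool shift [-1.3  2.1 69.3]
yaw 19.82574617990935
rotvec [ 0.07 -0.08  0.23]
shift after turn [-1.2  2.2 69.3]
```

```bash
for i in 1 2 3; do python3 -m inch '[[0,0,0,0,0,0,85],[0,0,0,0,0,0,85]]' | sed -n 2p; done; python3 go.py 499 -138 75 19.6
```

```text
tcp_pos: [499.2, -135.8, 144.3]
tcp_pos: [498.9, -135.8, 143.8]
tcp_pos: [498.7, -135.8, 143.4]
t 4.2 tcp [ 498.7 -135.8  143.4] F [-0.7 -0.4  0.4] w 84.7
tool shift [-0.5  2.2 68.4]
yaw 19.78184658000618
rotvec [ 0.   -0.01  0.18]
shift after turn [-0.4  2.2 68.4]
```

```bash
python3 -m inch '[[0,0,0,0,2.2,4,85],[0,0,0,0,0,10,85],[0,0,0,0,0,10,85],[0,0,0,0,0,10,85],[0,0,0,0,0,10,85],[0,0,0,0,0,10,85],[0,0,0,0,0,8,85],[0,0,0,0,0,6,85]]'; python3 -m inch '[[0,0,0,0,0,0,85],[0,0,0,0,0,0,85],[0,0,0,0,0,0,85],[0,0,0,0,0,0,85]]'; python3 go.py 499 -138 75 19.6; python3 -c "
from h import *
snap('wrist','w2')
snap('scene','s2')"
```

```text
time_s: 4.87
tcp_pos: [499.0, -137.6, 73.9]
tool_rot: [-0.0, 0.985, 0.172, -0.001]
force: [-0.4, 0.7, -0.5]
width: 0.997
time_s: 5.2
tcp_pos: [499.8, -137.9, 75.8]
tool_rot: [0.0, 0.985, 0.172, 0.001]
force: [-0.5, -1.2, -0.2]
width: 0.996
t 5.2 tcp [ 499.8 -137.9   75.8] F [-0.5 -1.2 -0.2] w 85.1
tool shift [-0.8 -0.2  0.8]
yaw 19.791414821539195
rotvec [ 0.04 -0.05  0.19]
shift after turn [-0.8 -0.2  0.8]
```

View pics/w2.png

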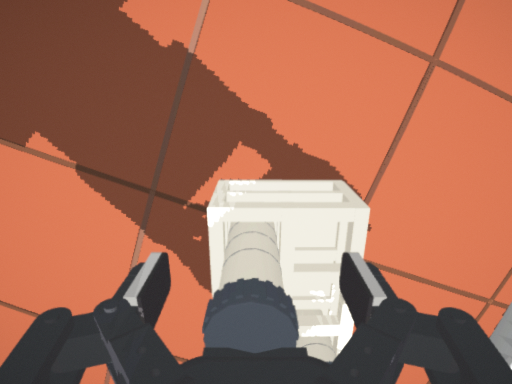

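View pics/s2.png

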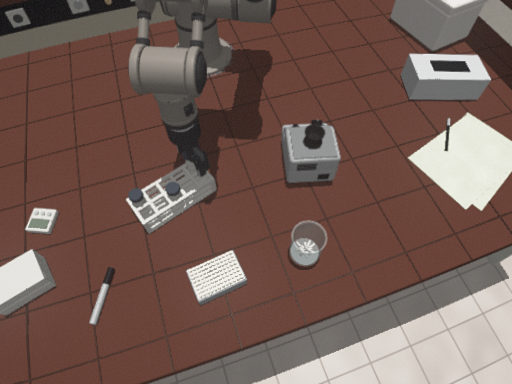

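The tube (cap at (251,320)) lies between the fingers, whose pads are at u≈150 and 362. I'll close on it.

```bash
python3 -m inch '[[0,0,0,0,0,0,60],[0,0,0,0,0,0,45],[0,0,0,0,0,0,35],[0,0,0,0,0,0,28],[0,0,0,0,0,0,20],[0,0,0,0,0,0,10],[0,0,0,0,0,0,10],[0,0,0,0,0,0,10]]' 60; python3 -m inch '[[0,0,0,0,0,0,10],[0,0,0,0,0,0,10],[0,0,0,0,0,0,10],[0,0,0,0,0,0,10]]'; python3 go.py 499 -138 75 19.6
```

```text
time_s: 5.97
tcp_pos: [499.5, -138.0, 75.5]
tool_rot: [0.0, 0.985, 0.172, 0.0]
force: [-1.4, -0.7, 4.1]
width: 0.327
time_s: 6.3
tcp_pos: [499.4, -137.9, 75.5]
tool_rot: [0.0, 0.985, 0.172, 0.0]
force: [-2.1, -1.3, 5.8]
width: 0.331
t 6.3 tcp [ 499.4 -137.9   75.5] F [-2.1 -1.3  5.8] w 28.3
tool shift [-0.4 -0.1  0.5]
yaw 19.794848547996008
rotvec [ 0.02 -0.01  0.19]
shift after turn [-0.4 -0.1  0.5]
```

Gripped at 28 mm, which matches the wall. Lifting straight up now.

```bash
python3 -m inch '[[0,0,0,0,0,-4,10],[0,0,0,0,0,-8,10],[0,0,0,0,0,-12,10],[0,0,0,0,0,-16,10],[0,0,0,0,0,-20,10],[0,0,0,0,0,-20,10],[0,0,0,0,0,-20,10],[0,0,0,0,0,-20,10]]' ; python3 -m inch '[[0,0,0,0,0,-20,10],[0,0,0,0,0,-20,10],[0,0,0,0,0,-12,10],[0,0,0,0,0,-8,10],[0,0,0,0,0,0,10],[0,0,0,0,0,0,10],[0,0,0,0,0,0,10],[0,0,0,0,0,0,10]]'; python3 go.py 563 165 260 19.6; python3 -c "
from h import *
snap('wrist','w3')
snap('scene','s3')"
```

```text
time_s: 6.97
tcp_pos: [499.4, -137.4, 196.7]
tool_rot: [-0.0, 0.985, 0.172, 0.0]
force: [0.3, -0.1, -0.2]
width: 0.331
time_s: 7.63
tcp_pos: [499.0, -137.5, 254.2]
tool_rot: [-0.001, 0.985, 0.172, -0.001]
force: [1.0, -0.1, -0.4]
width: 0.33
t 7.63 tcp [ 499.  -137.5  254.2] F [ 1.  -0.1 -0.4] w 28.1
tool shift [ 162.7 -263.    -5.6]
yaw 19.7877061516881
rotvec [-0.09  0.08  0.19]
shift after turn [ 161.8 -263.5   -5.8]
```

View pics/w3.png

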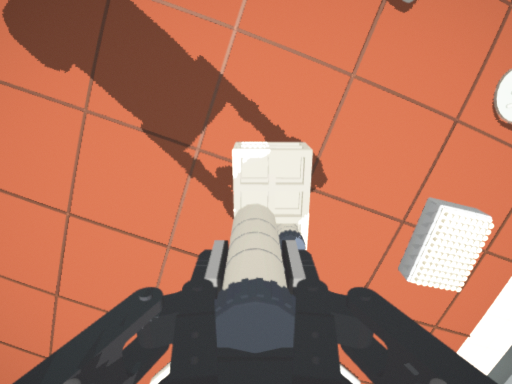

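View pics/s3.png

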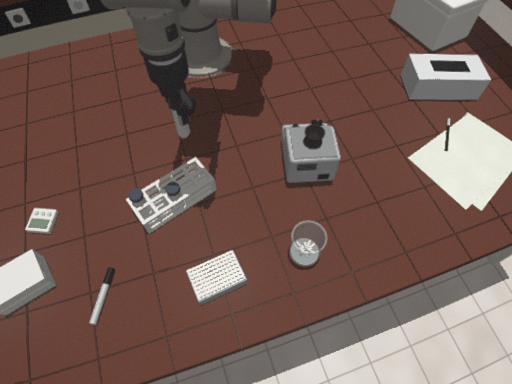

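The tube is out of the rack and upright in the jaws, and both short tubes are still in place. Now over to the cup.

```bash
python3 -m inch '[[0,0,0,4,-6,-2,10],[0,0,0,8,-13,-2,10],[0,0,0,13,-21,-2,10],[0,0,0,15,-25,-2,10],[0,0,0,15,-25,0,10],[0,0,0,15,-25,0,10],[0,0,0,15,-25,0,10],[0,0,0,15,-25,0,10]]' ; python3 -m inch '[[0,0,0,15,-25,0,10],[0,0,0,15,-24,0,10],[0,0,0,12,-19,0,10],[0,0,0,9,-14,0,10],[0,0,0,6,-9,0,10],[0,0,0,4,-6,0,10],[0,0,0,0,0,0,10],[0,0,0,0,0,0,10]]'; python3 -m inch '[[0,0,0,0,0,0,10],[0,0,0,0,0,0,10],[0,0,0,0,0,0,10],[0,0,0,0,0,0,10],[0,0,0,0,0,0,10],[0,0,0,0,0,0,10]]';python3 go.py 563 164.8 230 19.6
```

```text
time_s: 8.4
tcp_pos: [537.6, 53.3, 263.3]
tool_rot: [-0.0, 0.985, 0.172, -0.0]
force: [0.6, 0.1, -1.1]
width: 0.327
time_s: 9.07
tcp_pos: [562.1, 163.0, 263.1]
tool_rot: [0.0, 0.985, 0.172, -0.0]
force: [0.5, -0.3, -0.6]
width: 0.321
time_s: 9.57
tcp_pos: [562.2, 163.0, 263.4]
tool_rot: [-0.0, 0.985, 0.172, 0.0]
force: [0.0, 0.4, -0.8]
width: 0.33
t 9.57 tcp [562.2 163.  263.4] F [ 0.   0.4 -0.8] w 28.2
tool shift [ 1.3 -1.4 33.4]
yaw 19.767428074625165
rotvec [-0.   -0.01  0.17]
shift after turn [ 1.3 -1.4 33.4]
```

```bash
python3 -m inch '[[0,0,0,1.3,-1.4,4,10],[0,0,0,0,0,5,10],[0,0,0,0,0,5,10],[0,0,0,0,0,0,10],[0,0,0,0,0,0,10],[0,0,0,0,0,0,10]]';python3 go.py 563 164.8 230 19.6
python3 - <<'E'
from h import *
w=snap('wrist','w4');s=snap('scene','s4');t=snap('top','t4')
f=lambda i,x,y,d,n:cv2.imwrite('pics/'+n+'.png',cv2.resize(i[y:y+d,x:x+d],None,fx=600/d,fy=600/d,interpolation=cv2.INTER_CUBIC))
f(s['image'],265,80,110,'c5');f(t['image'],130,170,120,'c6')
E
```

```text
time_s: 10.07
tcp_pos: [563.0, 165.1, 249.2]
tool_rot: [-0.0, 0.985, 0.172, -0.0]
force: [0.2, 0.4, 0.2]
width: 0.328
t 10.07 tcp [563.  165.1 249.2] F [0.2 0.4 0.2] w 28.0
tool shift [-0.1  0.2 19.2]
yaw 19.793233430302074
rotvec [-0.    0.    0.19]
shift after turn [-0.1  0.2 19.2]
```

View pics/w4.png

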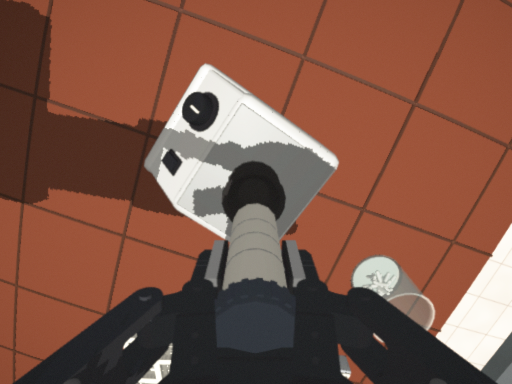

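View pics/c5.png

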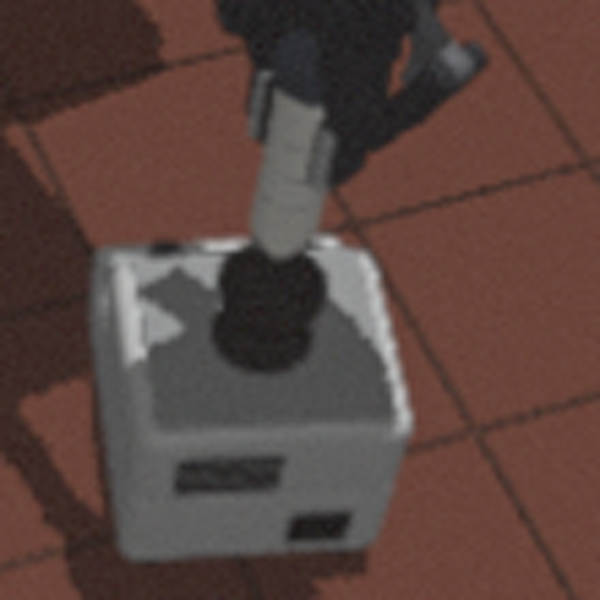

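View pics/c6.png

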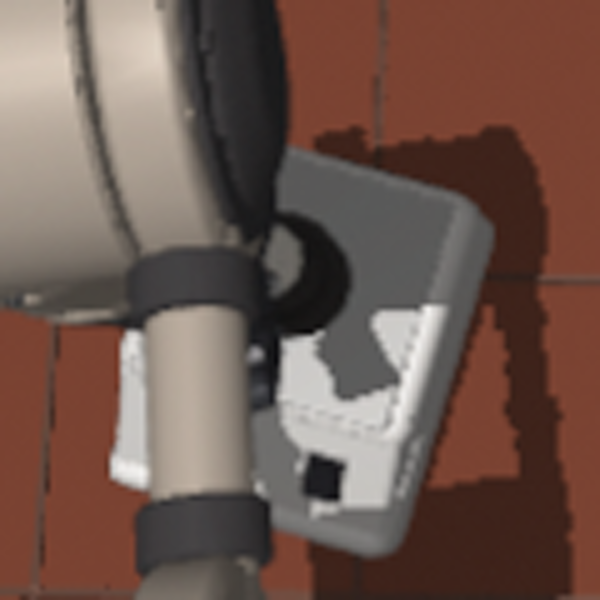

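The tube hangs over the cup in all views. In the wrist view the cup rim spans u 223–285 with the tube at u≈254. I'll compare against the projections.

Run:
```python
from h import *
s=load('s4');w=load('w4')
def C(x,y,ox,oy,f):return ox+(x+.5)/f-.5,oy+(y+.5)/f-.5
f=600/110
for p in([563,165,180],[563,165,156],[563,165,196]):
    u,v=proj(s,p);print(p,'scene crop',(u-265)*f,(v-80)*f,'wrist',proj(w,p))
i=w['image'][150:250,205:305];cv2.imwrite('pics/c7.png',cv2.resize(cv2.convertScaleAbs(i,alpha=2.5,beta=20),None,fx=6,fy=6,interpolation=cv2.INTER_CUBIC))
i=s['image'][110:155,295:345];cv2.imwrite('pics/c8.png',cv2.resize(cv2.convertScaleAbs(i,alpha=2.5,beta=20),None,fx=12,fy=12,interpolation=cv2.INTER_CUBIC))
```

```text
[563, 165, 180] scene crop 278.53194580392375 251.0615764184416 wrist (np.float64(255.92703938736898), np.float64(213.3226014139999))
[563, 165, 156] scene crop 271.0357034226093 286.2543205645972 wrist (np.float64(255.78078145440972), np.float64(201.7609667834101))
[563, 165, 196] scene crop 283.71727387892156 226.6837924644428 wrist (np.float64(256.04250263390395), np.float64(222.46283250254314))
```

View pics/c7.png

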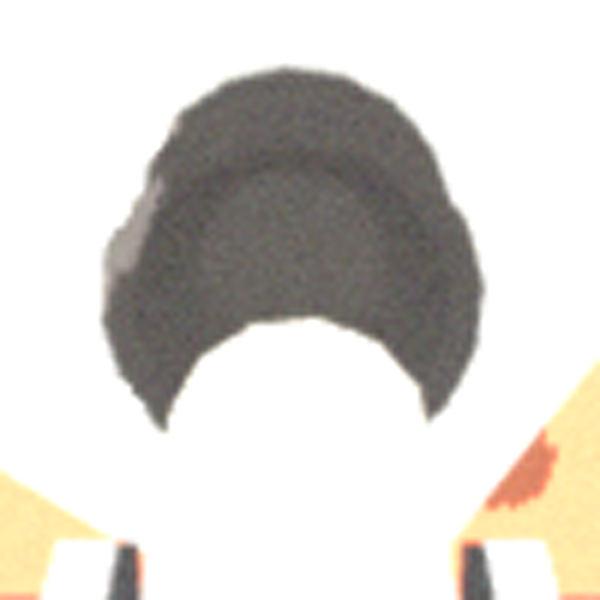

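View pics/c8.png

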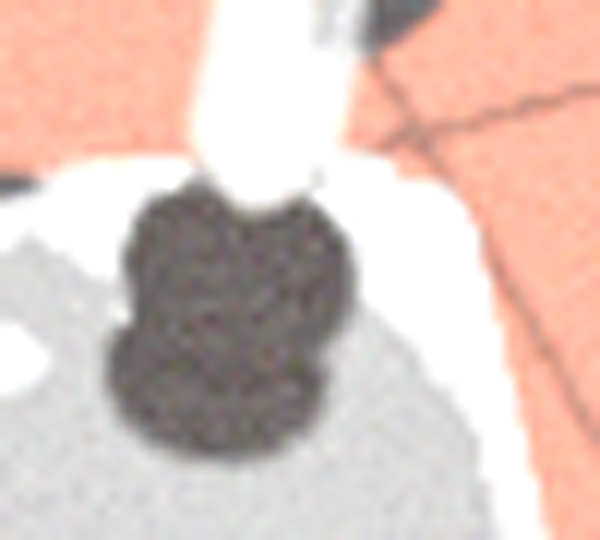

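Alignment is good: the rim and tube centres agree to within about 1 px (under 2 mm) in both views, and the floor leaves ±9 mm of margin. Lowering.

```bash
python3 -m inch '[[0,0,0,0,0,4,10],[0,0,0,0,0,6,10],[0,0,0,0,0,6,10],[0,0,0,0,0,6,10],[0,0,0,0,0,6,10],[0,0,0,0,0,5,10],[0,0,0,0,0,3,10],[0,0,0,0,0,0,10]]' 80; python3 -m inch '[[0,0,0,0,0,0,10],[0,0,0,0,0,0,10],[0,0,0,0,0,0,10],[0,0,0,0,0,0,10]]';python3 go.py 563 164.8 205 19.6
```

```text
time_s: 10.88
tcp_pos: [562.6, 165.0, 212.3]
tool_rot: [-0.0, 0.985, 0.172, -0.001]
force: [0.2, -0.1, -0.1]
width: 0.323
time_s: 11.22
tcp_pos: [563.1, 165.1, 213.7]
tool_rot: [-0.0, 0.985, 0.172, 0.0]
force: [-0.1, 0.4, -0.9]
width: 0.325
t 11.22 tcp [563.1 165.1 213.7] F [-0.1  0.4 -0.9] w 27.8
tool shift [-0.2  0.2  8.7]
yaw 19.787187797443824
rotvec [ 0.   -0.04  0.19]
shift after turn [-0.2  0.2  8.7]
```

Tip expected about 8 mm above the floor. Pressing in small steps with force checks.

```bash
python3 -m inch '[[0,0,0,0,0,2,10],[0,0,0,0,0,2,10],[0,0,0,0,0,2,10],[0,0,0,0,0,0,10],[0,0,0,0,0,0,10],[0,0,0,0,0,0,10]]'|sed -n '2p;4p';  for i in 1 2 3 ; do python3 -c "
from h import *
s=readout.get_state();print(s['tcp_pos'][2],s['force'],s['moment'])";python3 -m inch '[[0,0,0,0,0,1,10],[0,0,0,0,0,0,10],[0,0,0,0,0,0,10],[0,0,0,0,0,0,10]]'|sed -n '2p;4p'; done
```

```text
tcp_pos: [563.0, 165.0, 207.3]
force: [0.1, 0.5, -0.7]
207.2902704818643 [ 0.10116718  0.48417198 -0.7210344 ] [-0.01360413  0.02045416 -0.02508714]
tcp_pos: [563.0, 165.0, 206.3]
force: [0.1, 0.4, -0.3]
206.34417485194663 [ 0.06402183  0.43764082 -0.28050772] [-0.01171707  0.00812344  0.04285562]
tcp_pos: [563.1, 165.1, 205.6]
force: [-0.0, -0.0, 2.1]
205.57328269109476 [-0.0206577  -0.04389019  2.11739328] [ 0.00391117  0.01068331 -0.03704896]
tcp_pos: [563.1, 165.1, 204.6]
force: [-0.3, 0.3, 3.9]
```

```bash
for i in 1; do python3 -m inch '[[0,0,0,0,0,1,10],[0,0,0,0,0,0,10],[0,0,0,0,0,0,10],[0,0,0,0,0,0,10]]'|sed -n '2p;4p';python3 -m inch '[[0,0,0,0,0,1,10],[0,0,0,0,0,0,10],[0,0,0,0,0,0,10],[0,0,0,0,0,0,10]]'|sed -n '2p;4p';python3 -m inch '[[0,0,0,0,0,1,10],[0,0,0,0,0,0,10],[0,0,0,0,0,0,10],[0,0,0,0,0,0,10]]'|sed -n '2p;4p'; python3 -m inch '[[0,0,0,0,0,1,10],[0,0,0,0,0,0,10],[0,0,0,0,0,0,10],[0,0,0,0,0,0,10]]'|sed -n '2p;4p'; done
```

```text
tcp_pos: [563.1, 165.1, 203.5]
force: [-0.6, -0.3, 4.9]
tcp_pos: [563.1, 165.1, 202.6]
force: [-0.9, -0.1, 5.3]
tcp_pos: [563.1, 165.1, 201.7]
force: [-0.1, -0.3, 6.2]
tcp_pos: [563.1, 165.0, 200.8]
force: [-0.9, -1.0, 6.8]
```

```bash
python3 -m inch '[[0,0,0,0,0,0.7,10],[0,0,0,0,0,0,10],[0,0,0,0,0,0,10],[0,0,0,0,0,0,10]]'|sed -n '2p;4p';python3 -m inch '[[0,0,0,0,0,0.5,10],[0,0,0,0,0,0,10],[0,0,0,0,0,0,10],[0,0,0,0,0,0,10]]'|sed -n '2p;4p';python3 -m inch '[[0,0,0,0,0,0.4,10],[0,0,0,0,0,0,10],[0,0,0,0,0,0,10],[0,0,0,0,0,0,10]]'|sed -n '2p;4p'
```

```text
tcp_pos: [563.1, 165.1, 200.2]
force: [-1.0, -0.9, 7.9]
tcp_pos: [563.1, 165.1, 199.8]
force: [-1.5, -0.6, 7.2]
tcp_pos: [563.1, 165.1, 199.5]
force: [-1.6, -0.2, 8.8]
```

```bash
python3 -m inch '[[0,0,0,0,0,0.4,10],[0,0,0,0,0,0,10],[0,0,0,0,0,0,10],[0,0,0,0,0,0,10]]'|sed -n '2p;4p';python3 -m inch '[[0,0,0,0,0,0.4,10],[0,0,0,0,0,0,10],[0,0,0,0,0,0,10],[0,0,0,0,0,0,10]]'|sed -n '2p;4p'; python3 -m inch '[[0,0,0,0,0,0.3,10],[0,0,0,0,0,0,10],[0,0,0,0,0,0,10],[0,0,0,0,0,0,10]]'|sed -n '2p;4p'
```

```text
tcp_pos: [563.1, 165.1, 199.5]
force: [-1.6, 0.7, 11.1]
tcp_pos: [563.1, 165.0, 199.5]
force: [-3.4, -0.2, 12.9]
tcp_pos: [563.1, 165.1, 199.4]
force: [-2.8, -0.8, 13.8]
```

Now on the stop: z holds at 199.5 (6.1 mm below contact) while the force rises. I'll add a little margin, then watch for drift.

```bash
python3 -m inch '[[0,0,0,0,0,0.4,10],[0,0,0,0,0,0.4,10],[0,0,0,0,0,0,10],[0,0,0,0,0,0,10]]'|sed -n '2p;4p';for i in 1 2 3; do python3 -m inch '[[0,0,0,0,0,0,10],[0,0,0,0,0,0,10],[0,0,0,0,0,0,10],[0,0,0,0,0,0,10],[0,0,0,0,0,0,10],[0,0,0,0,0,0,10]]'|sed -n '1,5p';done
python3 - <<'E'
from h import *
w=snap('wrist','w5');s=snap('scene','s5')
i=s['image'][80:190,265:375];i=cv2.resize(i,(500,500),interpolation=cv2.INTER_CUBIC)
cv2.imwrite('pics/c9.png',i)
a=load('s0')['image'].astype(int);d=np.abs(s['image'].astype(int)-a).max(2)
for n,(x,y,X,Y) in dict(tip=(180,245,255,305),beak=(285,218,332,272),shA=(120,185,150,215),shB=(160,178,185,205)).items():print(n,d[y:Y,x:X].mean())
E
```

```text
tcp_pos: [563.1, 165.1, 199.3]
force: [-4.4, -0.1, 18.3]
time_s: 16.88
tcp_pos: [563.2, 165.1, 199.3]
tool_rot: [0.0, 0.985, 0.172, 0.001]
force: [-5.3, -0.8, 17.8]
width: 0.325
time_s: 17.38
tcp_pos: [563.1, 165.1, 199.4]
tool_rot: [0.0, 0.985, 0.172, 0.001]
force: [-4.4, -1.3, 18.6]
width: 0.319
time_s: 17.88
tcp_pos: [563.2, 165.1, 199.3]
tool_rot: [0.0, 0.985, 0.172, 0.001]
force: [-4.6, -0.7, 18.4]
width: 0.323
tip 2.0913333333333335
beak 2.46769109535067
shA 2.35
shB 2.066666666666667
```

View pics/c9.png

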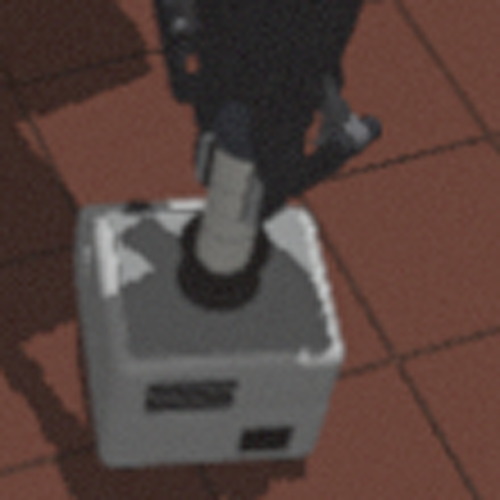

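View pics/w5.png

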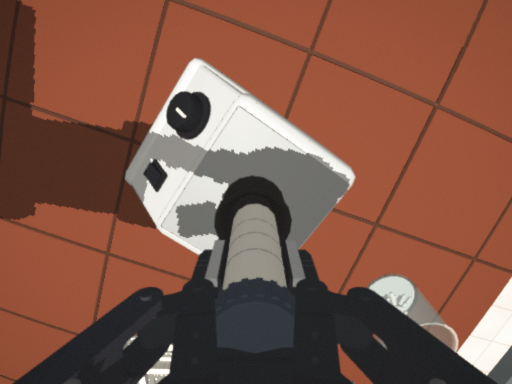

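The tube stands upright in the cup (tube at (253,230), rim around it in the wrist view), and the fingers are clear above the rim. It is steady at 18 N. The bystanders' image patches are unchanged apart from noise.

```bash
python3 -c "
from plant import robot
print(robot.hand_in())"
```

```text
the job is handed in; nothing more can be done
None
```

I lifted the tall tube out of the rack, set its end in the mixer cup and pressed straight down. I handed in with the gripper still holding the tube and the cup on its stop. The hand-in gives no verdict, so these are my own last checks:

- **Cup on its stop:** from first contact at a TCP height of about 205.6 mm it went down about 6.2 mm. At 199.4 mm it stopped moving while the force kept rising, and a slip in the grip would not look like that.
- **Press and grip:** the upward force held steady at about 18 N over 1.5 s, at 17.9 s on the clock. The gripper stayed at about 28 mm with an 80 N grip. There is also a steady sideways force of about 4.5 N, which I left alone; the tool stayed vertical and the position did not drift.
- **Tube:** it looks upright and centred in the cup in both camera views, and the fingertips are about 38 mm above the rim by calculation.
- **Bystanders:** the short tubes, tip box and beaker showed no change from the first scene picture beyond image noise.

The measurements disagreed slightly: the wrist camera placed the tubes 2 to 3 mm from where the top and scene cameras did. I took a value between them for the tall tube. That was well within the room for the grasp, and the other two cameras set the cup position.

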